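Seat the lugged mixing pot in the bench paint mixer and clamp it

ROBOT

A 6-joint arm with a two-finger parallel gripper is mounted at the origin on the work surface. World frame = base frame: x ahead of the robot, y to its left, z up, the work surface at z = 0. Lengths are in m, angles in rad, forces in N, time in s.
With the tool pointing down it reaches from about 0.375 to 0.975 m from the base axis. Payload 3.8 kg.
Tool frame: the origin (TCP) lies between the finger pads, 19 mm behind the fingertips; this is the grasp point; z points along the fingers, y is the line along which they close (so a half turn about z gives the same grasp; the last joint's range is limited). The gripper opens to 85 mm and grips with 20 to 120 N. Pads are 22 mm wide; open, the fingers measure 114 mm over their backs; the gripper's body (76 mm by 85 mm) begins 54 mm behind the grasp point. The pads swing forward as they close: fully open they stand 13 mm farther back than shut.
Start: joints at [1.259, 0.264, 1.604, -0, 1.274, -0.037], TCP at [0.183, 0.65, 0.25] pointing down, gripper open.
Joint ranges: [-2.63, 2.63], [-0.94, 2.18], [0.31, 2.57], [-1.31, 4.45], [0, 2.66], [-2.55, 2.55]. Speed limits (rad/s): [2.57, 2.57, 3.14, 3.14, 3.14, 3.14].

INTERFACE

Orientations are given as a rotation vector (axis times angle).
In Python, from workcell import * gives the robot as it stands.
- The arm moves only by the tool move_arm, never from a script. Its argument "series" is one flat list of numbers, 7 for each row, row after row: the finger opening in cm, from 0 to 8.54, then the shift along the tool's x, y, z in cm, then the turn, a rotation vector about the tool's x, y, z in degrees. A call has 1 to 5 rows; each row shifts and turns the commanded pose from where the row before left it, along the tool's axes as they then stand; what a row does not reach is not made up. A row lasts 1/8 s, in which the tool goes at most 62.5 mm and 10.7 degrees, less where a joint would pass 70% of its speed; a pose out of reach is approached as far as the arm can. A call is refused whole if a number of a shift passes 6.25 or a number of a turn 10.7, either way. A call with a gripper value outside its range is refused whole. The fingers move at their own pace and stop on an object; "grip_force" is the grip in N (left out, the last holds). Time passes only in rows, so rows that do not move let the fingers close. It gives the time, the measured TCP pose, the force, the opening and the grip force at its end, in the units of the state.
- read_state(): the state, without advancing time (a new reading comes with each control period).
- read_camera(name): name is "side" or "top"; returns the picture (400x640x3 uint8, red, green, blue); there is no depth.
- calibration(name): a dict with "camera_matrix" (3x3 intrinsics, pixels), "k1" (the pictures are not rectified: a ray, as slopes to the right and down, at radius r is drawn at 1 + k1 r^2 times it, then the intrinsics apply), "rvec" (rotation vector, rad) and "tvec" (3), from world to camera coordinates, as OpenCV has them. Camera axes: x right, y down, z forward; pixel columns grow to the right and rows downward; lengths in m; the calibration is good to about 2 mm. A picture is of the moment at which its call begins. calibration takes no time and is no camera call.
- finish_job(): hands the job in; it is judged then, once.
The state is a dict: "time": time; "q": joint angles; "joint_vel": joint speeds; "joint_torque": joint torques, N m; "tool_pos": TCP position; "tcp_rot": TCP orientation; "wrist_force": force on the tool from outside, world axes, zero at the start; "torque": the same for the moment, N m; "width": opening from 0.0 (shut) to 1.0 (fully open); "grip_force": force on a finger pad.
Only numpy, scipy, OpenCV 4.12 (cv2) and the standard library are available. Lean on these libraries where they do the work, as an engineer would, in place of code of your own. Each camera call takes 0.05 s, during which the arm holds its last target. There are 200 camera calls.

TASK

Set the steel mixing pot with the two drilled lugs into the bench mixer: handle to the front of the machine, both lugs over the two pegs, and lower it gently, without dropping it, until it sits flat on the base plate. Then swing the machine's side clamp fully home over the lug to lock the pot. Keep the pot upright while you carry it, and leave everything else on the bench where it stands.

Things in the scene. Friction and masses are not known exactly. Their poses are not given: they have to be found in the camera images.
- pot: The pot to seat: open steel cylinder 104 mm in diameter, 105 mm high, 0.2 to 0.45 kg, upright. Origin: centre of its flat underside; z up; handle on its -x side. Starts right of the mixer, in one of two places. At the bottom, 6 mm thick flat lugs, 50 mm wide in x, flush with the underside, reach to y = +92 and -92 mm; each has a 14 mm through hole, at (0, +72) and (0, -72) mm.
- pot_handle (a point): Grip point of the pot's handle, at (-88, 0, 70) mm in the pot's frame; axes as the pot's. The handle is an upright black bar with flat sides: 16 mm wide (y), 20 mm deep (x), from 25 to 100 mm above the underside. 26 mm free between bar and pot wall, bridged by two thin stubs at 32 and 92 mm height.
- mixer: Bench mixer, fixed. Origin on the bench under the seat's centre, midway between the pegs; z up, its front faces its -x, to the robot's right. Base plate: x -105 to 185, y -100 to 100 mm, top 20 mm above the bench. Two upright steel pegs at (0, +72) and (0, -72) mm: 10 mm in diameter, 18 mm tall, the upper 8 mm tapered to a 4 mm tip. Column 32 mm in diameter at x = 150 mm.
- mixer_seat (a point): Centre of the seat: on the top face of the base plate, 20 mm above the bench, midway between the pegs; axes as the mixer's. The seated pot's origin lies here, its axes parallel to these.
- head_edge (a point): Middle of the lower front edge of the white stirrer head over the seat, at (-85, 0, 255) mm in the mixer's frame. The head spans x -85 to 130, y -50 to 50, z 255 to 365 mm; an empty chuck 34 mm in diameter hangs on the seat's axis down to z = 225 mm. It overhangs the seated pot's handle, so a tool pointing straight down cannot hold it there; one leaning 25 to 45 degrees out to the front can.
- clamp (a joint): Angle of the swing clamp on the plate's front right corner: 0 = open (knob arm toward the mixer's -x, toe out to -y), growing counter-clockwise from above to 1.57 = home against its stop (knob arm out to -y, toe to +x over the front of the -y lug, 3.5 mm above it). Starts at 0 to 0.35; about 1 N at the knob moves it, and it stays where left.
- clamp_pivot (a point): The clamp's vertical pivot axis, at (-62, -78, 36) mm in the mixer's frame. The toe is 46 x 16 mm; toe and knob arm lie 29 to 37 mm above the bench. Axes turn with the clamp.
- clamp_knob (a point): Centre of the top face of the clamp's finger knob: a plain upright black post 16 mm in diameter, 60 mm from the pivot, rising from the arm to 59.5 mm above the bench. At clamp angle q (rad) it lies at (-62 - 60 cos q, -78 - 60 sin q) mm in the mixer's frame. Axes turn with the clamp.
- plain_pot: Bystander: a plain mixing pot, same size and handle as the other but without lugs, 0.28 kg. Origin: centre of its underside. It stands in the other of the two places.
- quart_can: Bystander: closed paint tin 108 mm in diameter, 124 mm high. Origin: centre of its underside.
- jar_a: Bystander: small sample tin, 54 mm in diameter, 62 mm high. Origin: centre of its underside.
- jar_b: Bystander: small sample tin, 54 mm in diameter, 62 mm high. Origin: centre of its underside.
- brush: Bystander: paint brush lying on the bench near the robot.
- opener: Bystander: screwdriver lying on the bench near the robot.
- stir_stick: Bystander: flat wooden stir stick, 300 x 26 x 5 mm, lying near the right edge. Origin: centre of its underside.

How it is judged:
By the outcome, as a careful person would: the job done as asked, in the order asked, and still so for the second after the job is handed in, with the robot touching nothing.
It also fails if it takes over 67 s, if anything falls off the work surface, if the arm or the gripper's body presses on something with over 40 N, if the wrist force passes 120 N, or if a joint passes its speed limit or range.

## Working session

There is one attempt and no reset: what is moved stays moved. The work goes in short steps, Python scripts to look and compute and a tool call to move; the robot and the scene stay as the last step left them, time stands still between calls to the robot, and variables do not carry over. Pictures are saved under pics/ and viewed, at most 10 in all, crops included, and the job is handed in when it is done.

Besides the shell and the picture viewer there is one more tool, called after "Request:" as name(argument=value, ...) on one line, values as JSON. move_arm: Moves the arm, as the interface text tells. Its arguments: {"type":"object","properties":{"series":{"type":"array"},"grip_force":{"type":"number"}},"required":["series"]}

```bash
ls; mkdir -p pics
cat > h.py <<'E'
from workcell import *
import numpy as np, cv2
from scipy.spatial.transform import Rotation as R
def snap(n,f):
    im=read_camera(n); cv2.imwrite('pics/'+f,np.ascontiguousarray(im[:,:,::-1])); return im
def cam(n):
    c=calibration(n); Rm=cv2.Rodrigues(np.array(c['rvec'],float))[0]; return np.array(c['camera_matrix'],float),float(c['k1']),Rm,np.array(c['tvec'],float).ravel()
def ray(n,u,v):
    K,k1,Rm,t=cam(n)
    d=np.array([(u-K[0,2])/K[0,0],(v-K[1,2])/K[1,1]]); s=d.copy()
    for _ in range(30): s=d/(1+k1*(s@s))
    o=-Rm.T@t; r=Rm.T@np.array([s[0],s[1],1]); return o,r
def onz(n,u,v,z):
    o,r=ray(n,u,v); return o+r*(z-o[2])/r[2]
def proj(n,P):
    K,k1,Rm,t=cam(n); p=Rm@np.asarray(P,float)+t; s=p[:2]/p[2]; s=s*(1+k1*(s@s)); return K[:2,:2]@s+K[:2,2]
E
python3 - <<'E'
from h import *
for n in('top','side'):
    snap(n,n+'0.png'); c=calibration(n); o,r=ray(n,320,200); print(n,o,r,c['camera_matrix'],c['k1'])
print(read_state())
E
```

```text
pics
top [ 0.35773818 -0.11130969  1.42819702] [ 0.13621768  0.02063294 -0.99048096] [[465.55773064   0.         321.92145177]
 [  0.         465.55773064 201.88909831]
 [  0.           0.           1.        ]] -0.015081556678312232
side [0.74059888 0.65526048 0.7908589 ] [-0.17470742 -0.7563711  -0.63038387] [[378.95467583   0.         320.73272728]
 [  0.         378.95467583 199.98570074]
 [  0.           0.           1.        ]] -0.08806028633713174
{'time': 0.1, 'q': array([ 1.25911267e+00,  2.64695796e-01,  1.60523555e+00,  2.62322425e-05,
        1.27370931e+00, -3.68880683e-02]), 'joint_vel': array([-0.00056576, -0.00043948, -0.00496686,  0.00024605, -0.00093184,
        0.0015641 ]), 'joint_torque': array([-3.18039440e-05, -5.16711831e+01, -3.68589163e+01, -9.67208734e-05,
        6.34057142e-03,  2.14924015e-06]), 'tool_pos': array([0.18295631, 0.64908506, 0.24877539]), 'tcp_rot': array([-0.43025081, -3.11160606,  0.00316105]), 'wrist_force': array([-0.16893475, -0.06950091, -1.2477556 ]), 'torque': array([-0.0046636 , -0.00646276,  0.02011582]), 'grip_force': 0.0, 'width': 1.0022611222811657}
```

View pics/top0.png

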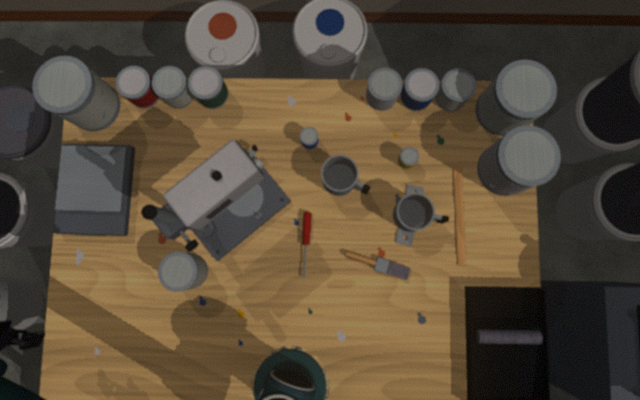

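View pics/side0.png

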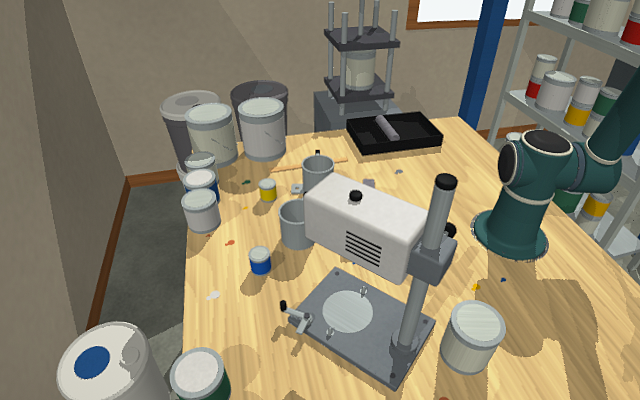

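Run:
```python
import cv2,numpy as np
a=cv2.imread('pics/top0.png')
a=np.clip(255*(a/255.)**.6,0,255).astype('uint8')
t=cv2.resize(a[130:265,370:480],None,fx=4,fy=4,interpolation=cv2.INTER_CUBIC)
b=cv2.imread('pics/side0.png')
s=cv2.resize(b[140:390,250:450],None,fx=3,fy=3,interpolation=cv2.INTER_CUBIC)[0:0+600] if 0 else cv2.resize(b[255:390,270:450],None,fx=4,fy=4,interpolation=cv2.INTER_CUBIC)
cv2.imwrite('pics/tc.png',t);cv2.imwrite('pics/sc.png',s)
```

```text
(no output)
```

View pics/tc.png

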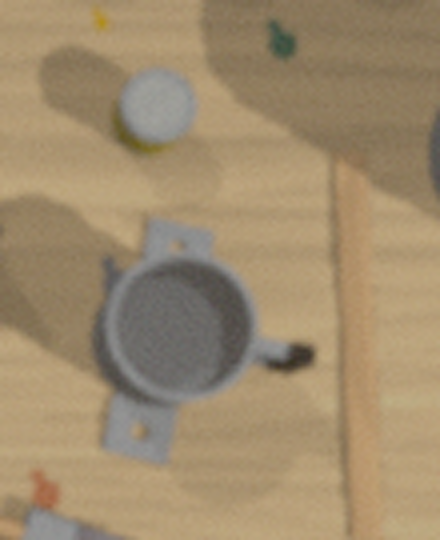

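View pics/sc.png

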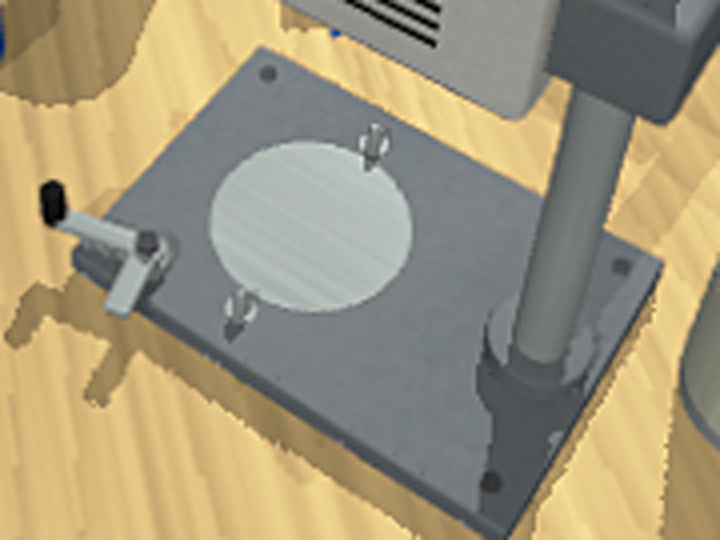

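```bash
cat > m.py <<'E'
from h import *
f=lambda x,y,s,ox,oy:((x+.5)/s-.5+ox,(y+.5)/s-.5+oy)
S=lambda x,y,z:onz('side',*f(x,y,4,270,255),z)
T=lambda x,y,z:onz('top',*f(x,y,4,370,130),z)
b=cv2.imread('pics/side0.png')
if 1:
    g=cv2.cvtColor(b,cv2.COLOR_BGR2GRAY); roi=np.zeros_like(g); roi[285:338,318:378]=255
    m=((g>165)&(roi>0)).astype('uint8'); m[:, :]=m
    # keep grey-ish (not wood)
    m&=(abs(b[:,:,2].astype(int)-b[:,:,0])<40).astype('uint8')
    c=max(cv2.findContours(m,0,1)[0],key=cv2.contourArea); c=cv2.convexHull(c)[:,0] if 0 else c[:,0]
    P=np.array([onz('side',u,v,.02)[:2] for u,v in c]); 
    for _ in range(4):
        A=np.c_[2*P,np.ones(len(P))]; s=np.linalg.lstsq(A,(P**2).sum(1),rcond=None)[0]; r=np.sqrt(s[2]+s[:2]@s[:2]); e=abs(np.hypot(*(P-s[:2]).T)-r); P=P[e<max(.003,np.median(e)*2)]
    print('disc',s[:2],r,len(P))
C=[S(262,47,.02),S(662,262,.02),S(503,538,.02)]; print('corners',np.round(C,4))
print('lens',np.linalg.norm(C[1]-C[0]),np.linalg.norm(C[2]-C[1]))
d=(C[1]-C[0]); yaw=np.arctan2(d[1],d[0]); d2=C[1]-C[2]; yaw2=np.arctan2(-d2[0],d2[1]);print('yaw',yaw,yaw2)
pa=S(371,165,.02);pb=S(236,333,.02);print('pegbase',pa,pb,np.linalg.norm(pa-pb),(pa+pb)/2)
pt=[S(376,128,.038),S(243,289,.038)];print('pegtop',pt[0],pt[1],np.linalg.norm(pt[0]-pt[1]),(pt[0]+pt[1])/2)
ex=np.array([np.cos(yaw),np.sin(yaw)]);ey=np.array([-ex[1],ex[0]])
cc=((C[0]+C[2])/2)[:2]-.04*ex; print('seat from corners',cc)
print('knob',S(52,187,.0595),'pivot',S(148,240,.036))
# pot
h1,h2=T(181,244,.006),T(140,431,.006);print('holes',h1,h2,np.linalg.norm(h1-h2),(h1+h2)/2)
print('rim',T(179,327,.105),'handle top',T(296,357,.1))
d=h1-h2;print('potyaw', np.arctan2(d[1],d[0])+np.pi/2, np.arctan2(d[1],d[0])-np.pi/2)
E
python3 m.py
```

```text
disc [0.55967906 0.15257178] 0.05823329037271442 128
corners [[0.5523 0.0124 0.02  ]
 [0.3674 0.2296 0.02  ]
 [0.5184 0.3594 0.02  ]]
lens 0.28519325071777646 0.19915893373871107
yaw 2.276105473476374 2.2809689804806674
pegbase [0.51168252 0.12100971 0.02      ] [0.62116996 0.21315801 0.02      ] 0.14310418962788238 [0.56642624 0.16708386 0.02      ]
pegtop [0.50535795 0.1076439  0.038     ] [0.61333812 0.19763897 0.038     ] 0.14056609947129137 [0.55934804 0.15264143 0.038     ]
seat from corners [0.56129071 0.15548731]
knob [0.70773749 0.11977699 0.0595    ] pivot [0.65839914 0.15215421 0.036     ]
holes [ 0.58677983 -0.37391195  0.006     ] [ 0.44220619 -0.34135237  0.006     ] 0.14819468416245576 [ 0.51449301 -0.35763216  0.006     ]
rim [ 0.51087065 -0.3536148   0.105     ] handle top [ 0.49111599 -0.43776124  0.1       ]
potyaw 1.3492810240846305 -1.7923116295051627
```

```bash
cat >> h.py <<'E'
SEAT=np.array([.560,.1533,.02]); MY=2.274; LEAN=np.radians(35)
PY=1.347; POT=np.array([.5130,-.3558,0])
def ax(y): return np.array([np.cos(y),np.sin(y),0]),np.array([-np.sin(y),np.cos(y),0])
def ori(y,lean=LEAN):
    ex,ey=ax(y); z=np.sin(lean)*ex+np.array([0,0,-np.cos(lean)]); yt=-ey; return R.from_matrix(np.c_[np.cross(yt,z),yt,z])
def M(x,y,z): # mixer frame mm -> world
    ex,ey=ax(MY); return np.array([SEAT[0],SEAT[1],0])+ex*x/1e3+ey*y/1e3+np.array([0,0,z/1e3])
def plan(wps,grip,start=None):
    s=read_state(); p,r=start or (s['tool_pos'],R.from_rotvec(s['tcp_rot'])); k=0
    for P,Q in wps:
        P=np.asarray(P,float)
        n=max(1,int(np.ceil(max(np.linalg.norm(P-p)/.06,np.degrees((r.inv()*Q).magnitude())/10.3))))
        d=(r.inv()*Q).as_rotvec(); p0,r0=p,r
        for i in range(1,n+1):
            t=p0+(P-p0)*i/n; q=r0*R.from_rotvec(d*i/n)
            sh=np.round(r.inv().apply(t-p)*100,2); tu=np.round(np.degrees((r.inv()*q).as_rotvec()),1)
            print(f"{grip}, "+", ".join(f"{v:g}" for v in [*sh,*tu])+","); k+=1
            if k%5==0: print('--')
            p=p+r.apply(sh/100); r=r*R.from_rotvec(np.radians(tu))
        print('  # at',np.round(P,3))
E
python3 - <<'E'
from h import *
print('plain',onz('top',340,174,.105),'jarb',onz('top',310,135,.062),'can',onz('top',180,270,.124),'col top?',[onz('side',446,182,z) for z in(.35,.4,.45,.5)])
o=ori(PY); H=POT-ax(PY)[0]*.088+[0,0,.070]; zt=o.as_matrix()[:,2]; print(H)
s=read_state(); r0=R.from_rotvec(s['tcp_rot'])
om=r0*R.from_rotvec((r0.inv()*o).as_rotvec()*.6)
plan([([.22,.42,.42],r0),([.36,.02,.42],om),([.44,-.36,.32],o),(H-.10*zt,o)],8.54)
E
```

```text
plain [ 0.61637926 -0.14024485  0.105     ] jarb [ 0.74338611 -0.0492533   0.062     ] can [0.33437382 0.30301586 0.124     ] col top? [array([0.36364188, 0.13050463, 0.35      ]), array([0.40639445, 0.1900198 , 0.4       ]), array([0.44914701, 0.24953497, 0.45      ]), array([0.49189958, 0.30905014, 0.5       ])]
[ 0.49346991 -0.44160545  0.07      ]
8.54, -1.96, -4.22, -3.42, -0, -0, 0,
8.54, -1.95, -4.21, -3.41, 0, 0, 0,
8.54, -1.96, -4.22, -3.42, -0, 0, -0,
8.54, -1.95, -4.21, -3.41, -0, 0, -0,
8.54, -1.96, -4.22, -3.42, -0, 0, -0,
--
  # at [0.22 0.42 0.42]
8.54, -3.04, -4.34, 0.01, -2, 2.1, 6.3,
8.54, -3.49, -3.97, -0.26, -2, 2.1, 6.3,
8.54, -3.9, -3.55, -0.52, -2, 2.1, 6.3,
8.54, -4.23, -3.09, -0.79, -2, 2.1, 6.3,
8.54, -4.52, -2.56, -1.05, -2, 2.1, 6.3,
--
8.54, -4.72, -2.02, -1.3, -2, 2.1, 6.3,
8.54, -4.86, -1.45, -1.53, -2, 2.1, 6.4,
8.54, -4.93, -0.83, -1.75, -2, 2.1, 6.3,
  # at [0.36 0.02 0.42]
8.54, -5.57, -1.12, -0.77, -1.5, 1.6, 4.8,
8.54, -5.61, -0.62, -0.96, -1.5, 1.6, 4.8,
--
8.54, -5.62, -0.13, -1.11, -1.6, 1.6, 4.8,
8.54, -5.57, 0.38, -1.28, -1.5, 1.6, 4.8,
8.54, -5.48, 0.87, -1.41, -1.5, 1.6, 4.8,
8.54, -5.35, 1.37, -1.53, -1.5, 1.6, 4.8,
8.54, -5.17, 1.84, -1.64, -1.5, 1.6, 4.8,
--
  # at [ 0.44 -0.36  0.32]
8.54, -4.97, 1.76, 1.65, -0, -0, 0,
8.54, -4.97, 1.76, 1.65, -0, -0, 0,
8.54, -4.98, 1.75, 1.64, -0, -0, 0,
8.54, -4.97, 1.76, 1.65, -0, -0, 0,
  # at [ 0.481 -0.498  0.152]
```

Request:
move_arm(series=[8.54, -1.96, -4.22, -3.42, 0, 0, 0, 8.54, -1.95, -4.21, -3.41, 0, 0, 0, 8.54, -1.96, -4.22, -3.42, 0, 0, 0, 8.54, -1.95, -4.21, -3.41, 0, 0, 0, 8.54, -1.96, -4.22, -3.42, 0, 0, 0])

```text
time: 0.72
tool_pos: [0.22, 0.4185, 0.4213]
tcp_rot: [-0.43, -3.112, 0.001]
wrist_force: [0.1, 0.0, 0.8]
width: 0.997
grip_force: 0.0
```

Request:
move_arm(series=[8.54, -3.04, -4.34, 0.01, -2, 2.1, 6.3, 8.54, -3.49, -3.97, -0.26, -2, 2.1, 6.3, 8.54, -3.9, -3.55, -0.52, -2, 2.1, 6.3, 8.54, -4.23, -3.09, -0.79, -2, 2.1, 6.3, 8.54, -4.52, -2.56, -1.05, -2, 2.1, 6.3])

```text
time: 1.35
tool_pos: [0.3075, 0.1687, 0.4202]
tcp_rot: [-1.199, -2.719, -0.295]
wrist_force: [1.1, -0.2, 0.5]
width: 0.999
grip_force: 0.0
```

Request:
move_arm(series=[8.54, -4.72, -2.02, -1.3, -2, 2.1, 6.3, 8.54, -4.86, -1.45, -1.53, -2, 2.1, 6.4, 8.54, -4.93, -0.83, -1.75, -2, 2.1, 6.3, 8.54, -5.57, -1.12, -0.77, -1.5, 1.6, 4.8, 8.54, -5.61, -0.62, -0.96, -1.5, 1.6, 4.8])

```text
time: 1.98
tool_pos: [0.383, -0.0903, 0.3909]
tcp_rot: [-1.753, -2.196, -0.515]
wrist_force: [1.3, 0.3, 1.2]
width: 1.001
grip_force: 0.0
```

Request:
move_arm(series=[8.54, -5.62, -0.13, -1.11, -1.6, 1.6, 4.8, 8.54, -5.57, 0.38, -1.28, -1.5, 1.6, 4.8, 8.54, -5.48, 0.87, -1.41, -1.5, 1.6, 4.8, 8.54, -5.35, 1.37, -1.53, -1.5, 1.6, 4.8, 8.54, -5.17, 1.84, -1.64, -1.5, 1.6, 4.8])

```text
time: 2.6
tool_pos: [0.4401, -0.3614, 0.3183]
tcp_rot: [-2.098, -1.668, -0.664]
wrist_force: [-0.1, -0.7, -0.6]
width: 1.003
grip_force: 0.0
```

Run:
```python
from h import *
s=read_state();print(s['time'],s['q'],s['tool_pos'],s['wrist_force'])
o=ori(PY); H=POT-ax(PY)[0]*.088+[0,0,.070]; zt=o.as_matrix()[:,2]
print(np.degrees((R.from_rotvec(s['tcp_rot']).inv()*o).as_rotvec()))
plan([(H-.10*zt,o),(H-.0*zt,o)],8.54)
```

```text
2.6 [-0.97806385  0.26098895  1.59255284  0.43923035  1.72241893 -0.7809339 ] [ 0.44014853 -0.36136111  0.31834801] [-0.08937928 -0.69203703 -0.56811743]
[ 0.01282577 -0.21142241 -0.18392984]
8.54, -4.92, 1.76, 1.62, 0, -0.1, -0,
8.54, -4.92, 1.76, 1.62, 0, -0, -0.1,
8.54, -4.92, 1.75, 1.62, 0, -0.1, -0,
8.54, -4.92, 1.75, 1.64, 0, -0, -0.1,
  # at [ 0.481 -0.498  0.152]
8.54, -0, 0, 5, 0, -0, 0,
--
8.54, -0, 0, 5, 0, -0, 0,
  # at [ 0.493 -0.442  0.07 ]
```

Request:
move_arm(series=[8.54, -4.92, 1.76, 1.62, 0, -0.1, 0, 8.54, -4.92, 1.76, 1.62, 0, 0, -0.1, 8.54, -4.92, 1.75, 1.62, 0, -0.1, 0, 8.54, -4.92, 1.75, 1.64, 0, 0, -0.1, 8.54, 0, 0, 0, 0, 0, 0])

```text
time: 3.22
tool_pos: [0.4794, -0.495, 0.1451]
tcp_rot: [-2.09, -1.668, -0.66]
wrist_force: [-0.6, 0.4, -0.5]
width: 1.003
grip_force: 0.0
```

Run:
```python
from h import *
s=read_state();print(s['time'],s['tool_pos'],s['wrist_force'])
a=snap('top','t1.png');b=snap('side','s1.png')
a=np.clip(255*(a/255.)**.6,0,255).astype('uint8')
t=cv2.resize(a[150:270,380:500],None,fx=4,fy=4,interpolation=2)
b=cv2.resize(b[110:230,250:350],None,fx=4,fy=4,interpolation=2)
cv2.imwrite('pics/c1.png',cv2.hconcat([t,b])[:,:,::-1][:600])
o=ori(PY); H=POT-ax(PY)[0]*.088+[0,0,.070];plan([(H,o)],8.54)
```

```text
3.225 [ 0.47940456 -0.49497539  0.14513325] [-0.63339771  0.4096511  -0.4823417 ]
8.54, -0.11, 0.03, 4.93, -0.1, -0, 0.1,
8.54, -0.1, 0.02, 4.94, -0, -0.1, 0,
  # at [ 0.493 -0.442  0.07 ]
```

View pics/c1.png

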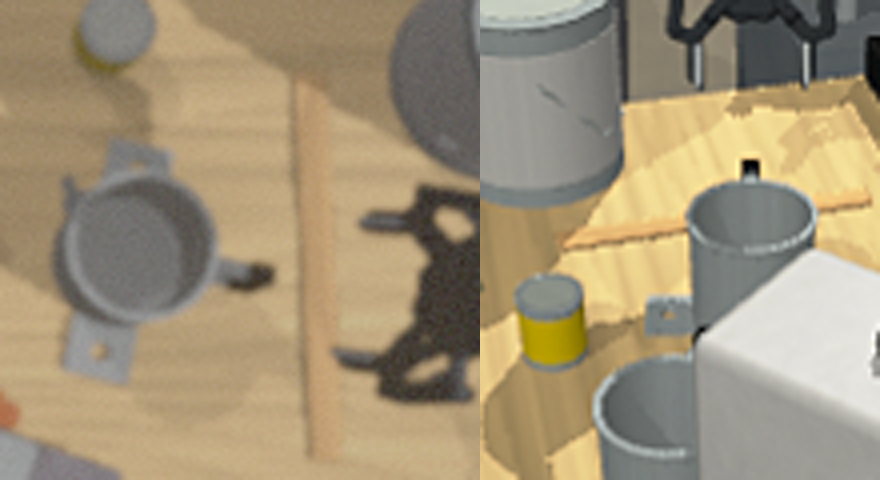

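Request:
move_arm(series=[8.54, -0.11, 0.03, 4.93, -0.1, 0, 0.1, 8.54, -0.1, 0.02, 4.94, 0, -0.1, 0, 8.54, 0, 0, 0, 0, 0, 0])

```text
time: 3.7
tool_pos: [0.4932, -0.4384, 0.0706]
tcp_rot: [-2.094, -1.676, -0.66]
wrist_force: [-0.8, 0.0, 0.3]
width: 1.002
grip_force: 0.0
```

Request:
move_arm(series=[0.5, 0, 0, 0, 0, 0, 0, 0.5, 0, 0, 0, 0, 0, 0, 0.5, 0, 0, 0, 0, 0, 0, 0.5, 0, 0, 0, 0, 0, 0, 0.5, 0, 0, 0, 0, 0, 0], grip_force=70)

```text
time: 4.32
tool_pos: [0.494, -0.4439, 0.0723]
tcp_rot: [-2.101, -1.679, -0.66]
wrist_force: [-1.9, -3.2, 4.8]
width: 0.172
grip_force: 68.7
```

Run:
```python
from h import *
s=read_state();print(s)
o=ori(PY);zt=o.as_matrix();print(o.inv().apply([0,0,.01])*100)
snap('top','t2.png');a=snap('side','s2.png')
```

```text
{'time': 4.325, 'q': array([-0.97845056,  0.63818324,  1.5315054 ,  0.43455847,  1.42805534,
       -0.92020769]), 'joint_vel': array([ 0.00032477,  0.00072329,  0.00042041,  0.00015566,  0.0001045 ,
       -0.00167841]), 'joint_torque': array([ 2.29967728e+00, -5.98090875e+01, -2.69249296e+01,  2.30642527e+00,
        2.00039394e+00, -5.98045508e-02]), 'tool_pos': array([ 0.49396917, -0.44385786,  0.07232737]), 'tcp_rot': array([-2.10086157, -1.67928751, -0.6601525 ]), 'wrist_force': array([-1.89689139, -3.17488316,  4.80500055]), 'torque': array([-0.14913806,  0.46864331,  0.26031088]), 'grip_force': 68.73201370239258, 'width': 0.17215880673987244}
[ 5.73576436e-01 -5.55111512e-17 -8.19152044e-01]
```

Run:
```python
from h import *
s=read_state();p=s['tool_pos'];r=R.from_rotvec(s['tcp_rot']);o=ori(MY)
plan([(p+[0,0,.15],r),(M(-300,0,222),o),(M(-300,0,222),o)],0.5)
```

```text
0.5, 2.85, 0.02, -4.11, 0, 0, 0,
0.5, 2.85, 0.01, -4.11, 0, 0, 0,
0.5, 2.85, 0.02, -4.11, 0, 0, 0,
  # at [ 0.494 -0.444  0.222]
0.5, 4.27, 2.15, 2.98, 3.8, 0, -5.4,
0.5, 4.05, 2.74, 2.81, 3.8, 0.1, -5.5,
--
0.5, 3.75, 3.29, 2.63, 3.8, 0, -5.4,
0.5, 3.41, 3.79, 2.38, 3.8, 0.1, -5.4,
0.5, 3.03, 4.25, 2.13, 3.9, 0, -5.5,
0.5, 2.61, 4.65, 1.82, 3.8, 0.1, -5.4,
0.5, 2.14, 4.99, 1.51, 3.8, -0, -5.4,
--
0.5, 1.67, 5.26, 1.16, 3.8, 0, -5.4,
  # at [ 0.754 -0.076  0.222]
0.5, -0, -0, 0, -0, 0, -0,
  # at [ 0.754 -0.076  0.222]
```

Request:
move_arm(series=[0.5, 1.43, 0.01, -2.05, 0, 0, 0, 0.5, 2.85, 0.02, -4.11, 0, 0, 0, 0.5, 2.85, 0.02, -4.11, 0, 0, 0, 0.5, 1.42, 0, -2.06, 0, 0, 0, 0.5, 0, 0, 0, 0, 0, 0])

```text
time: 5.05
tool_pos: [0.4948, -0.4437, 0.2235]
tcp_rot: [-2.102, -1.682, -0.66]
wrist_force: [-0.4, -0.0, -4.5]
width: 0.177
grip_force: 68.7
```

Request:
move_arm(series=[0.5, 4.27, 2.15, 2.98, 3.8, 0, -5.4, 0.5, 4.05, 2.74, 2.81, 3.8, 0.1, -5.5, 0.5, 3.75, 3.29, 2.63, 3.8, 0, -5.4, 0.5, 3.41, 3.79, 2.38, 3.8, 0.1, -5.4, 0.5, 3.03, 4.25, 2.13, 3.9, 0, -5.5])

```text
time: 5.68
tool_pos: [0.6562, -0.2108, 0.2173]
tcp_rot: [-1.478, -2.135, -0.464]
wrist_force: [1.8, 0.1, -3.7]
width: 0.177
grip_force: 68.7
```

Request:
move_arm(series=[0.5, 2.61, 4.65, 1.82, 3.8, 0.1, -5.4, 0.5, 2.14, 4.99, 1.51, 3.8, 0, -5.4, 0.5, 1.67, 5.26, 1.16, 3.8, 0, -5.4, 0.5, 0, 0, 0, 0, 0, 0, 0.5, 0, 0, 0, 0, 0, 0])

```text
time: 6.3
tool_pos: [0.753, -0.0736, 0.2174]
tcp_rot: [-1.077, -2.323, -0.337]
wrist_force: [-0.8, 0.3, -3.8]
width: 0.175
grip_force: 70.1
```

Run:
```python
from h import *
s=read_state();print(s['time'],s['q'],s['tool_pos'],M(-300,0,222),s['wrist_force'],s['width'])
o=ori(MY);print(np.degrees((R.from_rotvec(s['tcp_rot']).inv()*o).as_rotvec()))
a=snap('top','t3.png');b=snap('side','s3.png')
a=np.clip(255*(a/255.)**.6,0,255).astype('uint8')
c=M(-212,0,152); ut=proj('top',c).astype(int);us=proj('side',c).astype(int);print(ut,us)
x0,y0=ut-50;x1,y1=us[0]-50,us[1]-70;x0,y0,x1,y1=[max(0,v) for v in(x0,y0,x1,y1)];print(x0,y0,x1,y1)
t=cv2.resize(a[y0:y0+140,x0:x0+100],None,fx=4,fy=4,interpolation=2);b=cv2.resize(b[y1:y1+140,x1:x1+100],None,fx=4,fy=4,interpolation=2)
h=min(len(t),len(b));cv2.imwrite('pics/c3.png',cv2.hconcat([t[:h],b[:h]])[:,:,::-1])
```

```text
6.3 [-0.27102508  0.76232725  1.04883265  0.34060259  1.84611706 -0.96759317] [ 0.75304664 -0.07362778  0.21739707] [ 0.7539994  -0.07553232  0.222     ] [-0.75208525  0.27020568 -3.78359565] 0.17505693606358932
[-0.21249183 -0.28695112 -0.09098216]
[293 142] [275 234]
243 92 225 164
```

View pics/c3.png

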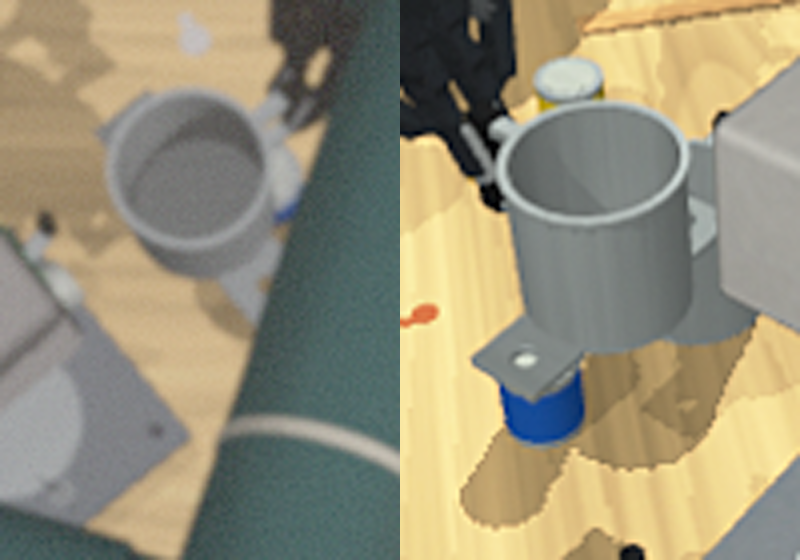

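```bash
cat > m3.py <<'E'
from h import *
s=read_state();p=s['tool_pos'];print(p)
S=lambda x,y,z:onz('side',225+(x-400+.5)/4-.5,164+(y+.5)/4-.5,z)
T=lambda x,y,z:onz('top',243+(x+.5)/4-.5,92+(y+.5)/4-.5,z)
zb=p[2]-.0723
def circ(P):
    P=np.array(P)[:,:2];A=np.c_[2*P,np.ones(len(P))];s=np.linalg.lstsq(A,(P**2).sum(1),rcond=None)[0];return s[:2],np.sqrt(s[2]+s[:2]@s[:2])
print('rim side',circ([S(*q,zb+.105) for q in((498,163),(690,158),(592,102),(592,226),(530,211),(655,210),(540,112),(655,116))]))
print('rim top',circ([T(*q,zb+.105) for q in((106,168),(272,170),(188,90),(190,250))]))
print('hole',S(526,359,zb+.005))
ey=ax(MY)[1]; Q=R.from_rotvec(s['tcp_rot']); z=Q.as_matrix()[:,2]; y=-Q.as_matrix()[:,1]
print('tool yaw',np.arctan2(z[1],z[0]),np.arctan2(-y[0],y[1]),'lean',np.degrees(np.arccos(-z[2])))
e=ax(np.arctan2(-y[0],y[1])); 
c=p-.088*-e[0]; print('pot expected',c, 'hole exp',c-e[1]*.072)
E
python3 m3.py
```

```text
[ 0.7529332  -0.0756331   0.21937595]
rim side (array([ 0.69648448, -0.003202  ]), np.float64(0.054047385284709364))
rim top (array([ 0.69176445, -0.00535991]), np.float64(0.05386797492829382))
hole [0.75024891 0.04275877 0.15207595]
tool yaw 2.275350175162619 2.2719988122706276 lean 35.200992090929866
pot expected [ 0.69616115 -0.00839521  0.21937595] hole exp [0.75117397 0.03805465 0.21937595]
```

Request:
move_arm(series=[0.5, 2.33, -0.05, 1.63, 0, 0, 0, 0.5, 2.33, -0.05, 1.63, 0, 0, 0, 0.5, -1.78, 0, 2.54, 0, 0, 0, 0.5, -1.78, 0, 2.54, 0, 0, 0, 0.5, 0, 0, 0, 0, 0, 0])

```text
time: 7.02
tool_pos: [0.7137, -0.0333, 0.1561]
tcp_rot: [-1.081, -2.32, -0.338]
wrist_force: [-0.4, 0.7, -5.0]
width: 0.178
grip_force: 70.1
```

Request:
move_arm(series=[0.5, 3.07, -0.03, 2.15, 0, 0, 0, 0.5, 3.07, -0.03, 2.15, 0, 0, 0, 0.5, 3.07, -0.04, 2.15, 0, 0, 0, 0.5, 3.07, -0.04, 2.15, 0, 0, 0, 0.5, 0, 0, 0, 0, 0, 0])

```text
time: 7.65
tool_pos: [0.617, 0.0828, 0.1619]
tcp_rot: [-1.077, -2.328, -0.342]
wrist_force: [0.2, -0.7, -4.0]
width: 0.179
grip_force: 70.1
```

Run:
```python
from h import *
s=read_state();p=s['tool_pos'];print(s['time'],p,p-.088*-ax(MY)[0],s['wrist_force'],np.degrees((R.from_rotvec(s['tcp_rot']).inv()*ori(MY)).as_rotvec()))
b=snap('side','s4.png')
t=cv2.resize(b[200:345,280:430],None,fx=4,fy=4,interpolation=2)
cv2.imwrite('pics/c4.png',t[:,:,::-1])
```

```text
7.65 [0.61700421 0.08284183 0.16190567] [0.56009772 0.14996598 0.16190567] [ 0.21679119 -0.65830472 -3.99740989] [ 0.01977117 -0.10238839  0.05737775]
```

View pics/c4.png

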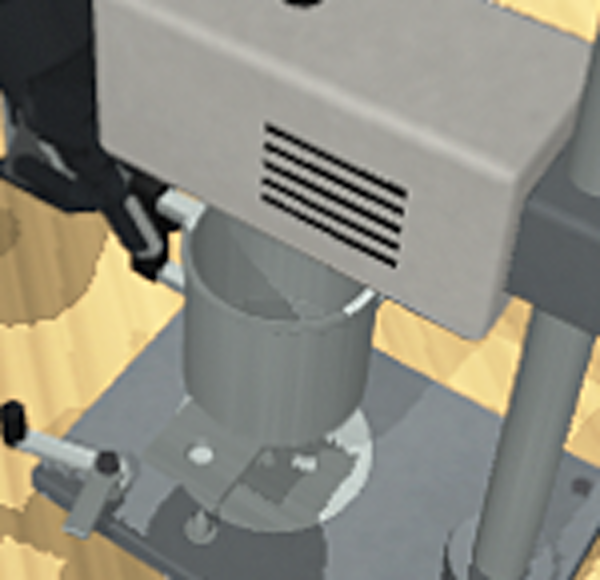

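Run:
```python
from h import *
S=lambda x,y,z:onz('side',270+(x+.5)/4-.5,255+(y+.5)/4-.5,z)
a,b=S(375,143,.02),S(241,303,.02);print(a,b,np.linalg.norm(a-b),(a+b)/2)
for y in(0.072,-.072): print('peg pred',M(0,y*1e3,20),(proj('side',M(0,y*1e3,20))-[270,255])*4,(proj('side',M(0,y*1e3,38))-[270,255])*4)
S2=lambda x,y,z:onz('side',280+(x+.5)/4-.5,200+(y+.5)/4-.5,z)
h=S2(201,455,.0896+.005);print('hole',h,'m-frame', np.array(ax(MY))@(h-M(0,-72,0)))
print('nearlug outline', [S2(*q,.0956) for q in((150,450),(205,400),(265,450),(225,505))])
for dx in (0,): print('expected hole px', (proj('side',M(0,-72,94.6))-[280,200])*4)
import cv2
im=cv2.imread('pics/s4.png')
for P,c in((M(0,-72,38),(0,0,255)),(M(0,-72,20),(0,255,0)),(h,(255,0,0))):
    pass
t0=cv2.resize(cv2.imread('pics/side0.png')[280:345,310:385],None,fx=8,fy=8,interpolation=0)
cv2.imwrite('pics/pegs.png',t0)
```

```text
[0.50401807 0.1055724  0.02      ] [0.61368481 0.19527894 0.02      ] 0.14168294358166447 [0.55885144 0.15042567 0.02      ]
peg pred [0.50508024 0.10674014 0.02      ] [372.46737411 143.29463216] [374.46958723 125.27575085]
peg pred [0.61491976 0.19985986 0.02      ] [239.39819622 308.84754864] [239.75596429 291.45005328]
hole [0.61570509 0.19981043 0.0946    ] m-frame [-0.00054555 -0.00056707]
nearlug outline [array([0.64168655, 0.19097653, 0.0956    ]), array([0.60486538, 0.16643728, 0.0956    ]), array([0.58175758, 0.20556504, 0.0956    ]), array([0.61136738, 0.23305648, 0.0956    ])]
expected hole px [200.9432871  453.28159283]
```

View pics/pegs.png

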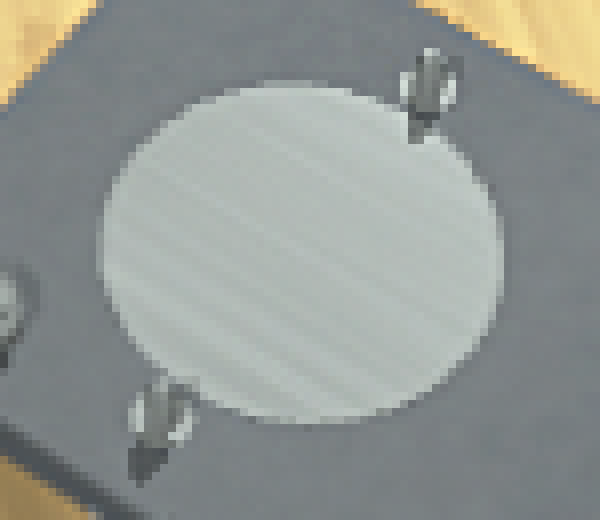

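Request:
move_arm(series=[0.5, -0.86, 0, 1.23, 0, 0, 0, 0.5, -0.86, 0, 1.23, 0, 0, 0, 0.5, -0.75, 0, 1.06, 0, 0, 0, 0.5, 0, 0, 0, 0, 0, 0, 0.5, 0, 0, 0, 0, 0, 0])

```text
time: 8.32
tool_pos: [0.6185, 0.0819, 0.1164]
tcp_rot: [-1.079, -2.327, -0.341]
wrist_force: [0.7, -0.2, -2.3]
width: 0.175
grip_force: 70.1
```

Run:
```python
from h import *
s=read_state();p=s['tool_pos'];print(s['time'],p,s['wrist_force'])
b=snap('side','s5.png');s=read_state();print(s['tool_pos'])
t=cv2.resize(b[280:345,290:390],None,fx=7,fy=7,interpolation=2)
cv2.imwrite('pics/c5.png',t[:,:,::-1])
for z in(40,45,50):print(z,[((proj('side',M(0,y,z+5))-[290,280])*7).round() for y in(-72,72)])
```

```text
8.325 [0.61854247 0.08186454 0.11637827] [ 0.71438728 -0.23958204 -2.25179964]
[0.61879716 0.08181789 0.1168573 ]
40 [array([280., 323.]), array([517.,  32.])]
45 [array([280., 314.]), array([518.,  23.])]
50 [array([280., 305.]), array([519.,  14.])]
```

View pics/c5.png

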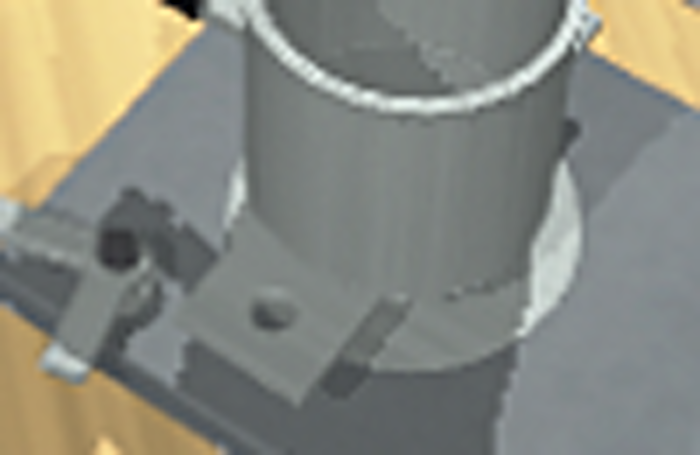

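Run:
```python
from h import *
for z in (.0445,.0475):
  for v in (310,313):
    h=onz('side',290+(271.5)/7-.5,280+(v+.5)/7-.5,z+.005);d=h-M(0,-72,0);print(z,v,h,np.array(ax(MY))@d*1e3)
# subpixel: dark blob in hole
b=cv2.cvtColor(cv2.imread('pics/s5.png'),cv2.COLOR_BGR2GRAY)
print(b[320:329,323:335])
```

```text
0.0445 310 [0.61788761 0.19608912 0.0495    ] [-4.7954233   0.17460104]
0.0445 313 [0.61815709 0.19715275 0.0495    ] [-4.15837959 -0.71876596]
0.0475 310 [0.61838417 0.19794722 0.0525    ] [-3.6992291  -1.40573037]
0.0475 313 [0.61865257 0.19900654 0.0525    ] [-3.06476327 -2.29548225]
[[133 134 135 134 134 133 130 130 130 132 133 134]
 [133 132 135 137 144 148 153 145 136 133 132 132]
 [134 134 133 126 131 138 142 140 138 134 130 132]
 [131 135 129 106 101 115 116 120 122 135 133 130]
 [130 132 122  89  79  98 111 112 111 121 134 133]
 [129 130 125  85  75  81  97 112 108 124 135 135]
 [127 131 131 104  76  71  75  89 113 131 134 133]
 [127 126 130 129 126 115 114 130 134 134 132 131]
 [127 127 126 129 133 129 130 132 133 135 134 132]]
```

Request:
move_arm(series=[0.5, 0.25, -0.05, 0.17, 0, 0, 0, 0.5, -0.23, 0, 0.33, 0, 0, 0, 0.5, -0.23, 0, 0.33, 0, 0, 0, 0.5, 0, 0, 0, 0, 0, 0, 0.5, 0, 0, 0, 0, 0, 0])

```text
time: 9.0
tool_pos: [0.6161, 0.0839, 0.1086]
tcp_rot: [-1.078, -2.327, -0.341]
wrist_force: [0.1, -0.4, -3.9]
width: 0.176
grip_force: 70.0
```

Run:
```python
from h import *
s=read_state();p=s['tool_pos'];print(s['time'],p,s['wrist_force'],s['torque'])
b=snap('side','s6.png');s=read_state();print(s['tool_pos'],s['wrist_force'])
t=cv2.resize(b[280:345,290:390],None,fx=7,fy=7,interpolation=2)
cv2.imwrite('pics/c6.png',t[:,:,::-1])
g=cv2.cvtColor(b,cv2.COLOR_RGB2GRAY);print(g[320:333,322:336])
for z in(35,40):print(z,[((proj('side',M(0,y,z+5)))).round(1) for y in(-72,72)])
```

```text
9.0 [0.61605677 0.08387683 0.10856453] [ 0.05114142 -0.35245642 -3.92417776] [-0.69985431 -0.61670367 -0.02105725]
[0.61612852 0.08386418 0.10866396] [ 0.1275061   0.79698893 -3.55661019]
[[128 136 134 132 131 132 133 133 134 134 134 133 132 130]
 [134 135 135 135 133 133 132 133 132 132 135 133 134 132]
 [134 133 134 135 135 134 133 130 130 131 131 131 133 134]
 [133 133 132 132 134 135 134 145 150 138 132 131 132 132]
 [132 133 133 132 133 136 136 146 144 141 146 133 132 132]
 [129 131 133 133 133 123 107 119 123 132 132 137 131 131]
 [128 128 131 133 132 101  80  79  93 112 128 125 133 132]
 [126 129 129 131 127  89  72  85 114  88 133 120 135 133]
 [126 126 128 130 130 105  67 127 149  82  89 122 134 136]
 [127 127 126 127 132 129 117 123 135 119 120 132 131 133]
 [132 128 127 126 127 130 131 129 131 132 135 134 134 131]
 [133 135 130 126 127 125 127 128 128 129 130 132 134 134]
 [128 133 134 132 129 127 126 126 127 127 127 128 131 132]]
35 [array([329.9, 327.4]), array([363.7, 285.8])]
40 [array([330. , 326.1]), array([363.8, 284.5])]
```

Request:
move_arm(series=[0.5, -0.23, 0, 0.33, 0, 0, 0, 0.5, -0.23, 0, 0.33, 0, 0, 0, 0.5, 0, 0, 0, 0, 0, 0, 0.5, 0, 0, 0, 0, 0, 0])

```text
time: 9.55
tool_pos: [0.616, 0.0839, 0.1005]
tcp_rot: [-1.079, -2.327, -0.341]
wrist_force: [1.3, 0.1, -4.0]
width: 0.175
grip_force: 70.0
```

Request:
move_arm(series=[0.5, -0.17, 0, 0.25, 0, 0, 0, 0.5, 0, 0, 0, 0, 0, 0, 0.5, 0, 0, 0, 0, 0, 0])

```text
time: 9.93
tool_pos: [0.616, 0.0839, 0.0976]
tcp_rot: [-1.078, -2.327, -0.341]
wrist_force: [-1.2, 0.7, -3.8]
width: 0.178
grip_force: 70.1
```

Run:
```python
from h import *
s=read_state();p=s['tool_pos'];print(s['time'],p,s['wrist_force'],s['torque'])
b=snap('side','s7.png')
g=cv2.cvtColor(b,cv2.COLOR_RGB2GRAY);print(g[320:335,322:336])
for z in(20,25):print(z,[((proj('side',M(0,y,z+5)))).round(1) for y in(-72,72)])
```

```text
9.925 [0.61603606 0.08392922 0.09757005] [-1.23296957  0.71020453 -3.76038273] [-0.76107165 -0.59929748 -0.05348586]
[[ 92  94 123 134 135 134 134 133 133 132 124 122 124 127]
 [ 91 120 135 135 134 134 133 133 134 133 131 127 124 127]
 [111 134 134 133 132 132 134 134 134 134 134 132 128 126]
 [130 137 135 133 133 132 133 133 133 134 134 133 132 125]
 [136 134 135 134 135 133 132 131 132 132 133 134 134 132]
 [135 134 133 135 135 135 132 131 131 130 132 133 134 135]
 [134 133 132 133 133 135 141 156 163 142 132 132 132 134]
 [132 133 133 134 134 135 137 126 137 144 128 132 133 132]
 [130 130 132 135 131 112  95 126 142  97 102 138 134 130]
 [130 128 130 131 128 108  99 141 155 112  78 120 134 133]
 [127 129 128 129 132 106 117 144 147 129  93 113 136 135]
 [128 126 128 131 130 112 130 142 145 125  98 132 135 134]
 [128 128 126 126 130 130 116 100 107 112 135 135 132 131]
 [135 129 127 127 126 128 131 130 130 132 136 134 134 132]
 [132 136 132 129 127 126 127 129 129 127 129 131 134 134]]
20 [array([329.9, 331. ]), array([363.3, 289.6])]
25 [array([329.9, 329.8]), array([363.4, 288.3])]
```

Peg sits centred in the hole, with no contact force. Lowering the rest in small steps.

Request:
move_arm(series=[0.5, -0.11, 0, 0.16, 0, 0, 0, 0.5, 0, 0, 0, 0, 0, 0, 0.5, 0, 0, 0, 0, 0, 0])

```text
time: 10.35
tool_pos: [0.616, 0.0839, 0.0956]
tcp_rot: [-1.079, -2.327, -0.341]
wrist_force: [-0.2, -0.2, -4.1]
width: 0.177
grip_force: 70.1
```

Request:
move_arm(series=[0.5, -0.09, 0, 0.12, 0, 0, 0, 0.5, 0, 0, 0, 0, 0, 0, 0.5, 0, 0, 0, 0, 0, 0])

```text
time: 10.72
tool_pos: [0.616, 0.0839, 0.0941]
tcp_rot: [-1.078, -2.327, -0.341]
wrist_force: [-0.3, -0.3, -4.3]
width: 0.174
grip_force: 70.1
```

Request:
move_arm(series=[0.5, -0.06, 0, 0.08, 0, 0, 0, 0.5, 0, 0, 0, 0, 0, 0, 0.5, 0, 0, 0, 0, 0, 0])

```text
time: 11.1
tool_pos: [0.6161, 0.0839, 0.0932]
tcp_rot: [-1.079, -2.327, -0.341]
wrist_force: [1.1, 0.5, -4.1]
width: 0.175
grip_force: 70.3
```

Request:
move_arm(series=[0.5, -0.06, 0, 0.08, 0, 0, 0, 0.5, 0, 0, 0, 0, 0, 0, 0.5, 0, 0, 0, 0, 0, 0])

```text
time: 11.48
tool_pos: [0.6163, 0.0837, 0.0926]
tcp_rot: [-1.079, -2.328, -0.341]
wrist_force: [1.9, -1.4, -0.7]
width: 0.177
grip_force: 70.7
```

Request:
move_arm(series=[0.5, -0.06, 0, 0.08, 0, 0, 0, 0.5, 0, 0, 0, 0, 0, 0, 0.5, 0, 0, 0, 0, 0, 0])

```text
time: 11.85
tool_pos: [0.6164, 0.0837, 0.0923]
tcp_rot: [-1.078, -2.328, -0.342]
wrist_force: [0.9, -2.5, 5.0]
width: 0.172
grip_force: 71.5
```

Request:
move_arm(series=[0.5, -0.06, 0, 0.08, 0, 0, 0, 0.5, 0, 0, 0, 0, 0, 0, 0.5, 0, 0, 0, 0, 0, 0])

```text
time: 12.22
tool_pos: [0.6165, 0.0837, 0.0923]
tcp_rot: [-1.078, -2.327, -0.342]
wrist_force: [-0.7, -4.3, 9.5]
width: 0.173
grip_force: 72.0
```

Request:
move_arm(series=[2.5, 0, 0, 0, 0, 0, 0, 4, 0, 0, 0, 0, 0, 0, 6, 0, 0, 0, 0, 0, 0, 6, 0, 0, 0, 0, 0, 0, 6, 0, 0, 0, 0, 0, 0])

```text
time: 12.85
tool_pos: [0.6161, 0.0839, 0.09]
tcp_rot: [-1.078, -2.327, -0.341]
wrist_force: [0.2, 0.2, 0.2]
width: 0.706
grip_force: 0.0
```

Run:
```python
from h import *
s=read_state();p=s['tool_pos'];print(s['time'],p,s['wrist_force'],s['width'])
b=snap('side','s8.png')
g=cv2.cvtColor(b,cv2.COLOR_RGB2GRAY);print(g[325:338,322:338])
print([proj('side',M(0,y,26)).round(1) for y in(-72,72)])
```

```text
12.85 [0.61606792 0.08387482 0.08996621] [0.24017129 0.18751684 0.21444563] 0.7058776798607058
[[136 136 134 135 134 133 132 132 134 133 134 134 135 133 132 133]
 [136 133 134 136 136 135 134 132 132 133 134 133 133 135 133 133]
 [135 134 132 133 135 137 144 123 132 141 112 132 134 133 134 135]
 [132 134 135 134 134 138 113 128 143 110 110 133 133 133 132 135]
 [128 130 134 135 132 112 105 142 155 113  92 137 133 132 132 132]
 [130 128 130 133 124 109 118 143 147 129  89 125 135 132 130 131]
 [128 131 129 130 113 107 129 140 143 125  88 114 136 134 132 129]
 [127 126 128 130 130 119 130 139 139 123  85 133 136 136 135 134]
 [128 129 126 127 132 129 123 134 109 118 136 136 132 133 133 136]
 [133 129 128 127 127 129 130 128 131 133 135 135 133 131 132 133]
 [134 135 130 128 128 126 127 129 128 129 130 132 134 134 131 129]
 [125 131 135 133 129 127 126 127 129 128 128 129 129 133 135 135]
 [ 94 113 127 133 135 132 129 128 126 127 129 127 129 130 132 138]]
[array([329.9, 330.8]), array([363.3, 289.3])]
```

```bash
cat >> h.py <<'E'
def K(q,z,out=.003,L=np.radians(20)):
    P=M(-62,-78,0); u=ax(MY+q)[0]; return (P-u*(.060+out)+[0,0,z], ori(MY+q,L))
E
python3 - <<'E'
from h import *
for uv in((282.6,301.4),(283.2,302.0)):
    k=onz('side',*uv,.0595); d=np.array(ax(MY))@(M(-62,-78,59.5)-k); print(k,np.linalg.norm(d),np.arctan2(d[1],d[0]))
s=read_state();p=s['tool_pos'];r=R.from_rotvec(s['tcp_rot']);z=r.as_matrix()[:,2]
plan([(p-.11*z,r),K(.22,.16)],6)
print('down');plan([K(.22,.11),K(.22,.062)],3,K(.22,.16))
E
```

```text
[0.70780509 0.1198329  0.0595    ] 0.06054242936044427 0.2181013088262095
[0.70671742 0.12181066 0.0595    ] 0.058487291048117396 0.23378516808751668
6, 0, -0, -5.5, 0, 0, 0,
6, 0, -0, -5.5, 0, 0, 0,
  # at [0.657 0.036 0.18 ]
6, 0.61, 4.69, 1.65, 2.9, -7.5, -5.6,
6, 0.34, 4.82, 1.35, 2.9, -7.5, -5.6,
  # at [0.71  0.118 0.16 ]
down
3, -1.71, 0, 4.7, 0, 0, 0,
  # at [0.71  0.118 0.11 ]
3, -1.64, -0, 4.51, 0, 0, 0,
  # at [0.71  0.118 0.062]
```

Request:
move_arm(series=[6, 0, 0, -5.5, 0, 0, 0, 6, 0, 0, -5.5, 0, 0, 0, 3.4, 0.61, 4.69, 1.65, 2.9, -7.5, -5.6, 3.4, 0.34, 4.82, 1.35, 2.9, -7.5, -5.6, 3.4, 0, 0, 0, 0, 0, 0])

```text
time: 13.52
tool_pos: [0.7103, 0.1241, 0.161]
tcp_rot: [-0.885, -2.665, -0.16]
wrist_force: [-0.3, 0.0, -0.4]
width: 0.402
grip_force: 0.0
```

Run:
```python
from h import *
s=read_state();p=s['tool_pos'];r=R.from_rotvec(s['tcp_rot']);print(s['time'],p,K(.22,.16)[0],np.degrees((r.inv()*K(.22,.16)[1]).as_rotvec()),s['width'],s['wrist_force'])
b=snap('side','s9.png');t=cv2.resize(b[220:370,240:390],None,fx=4,fy=4,interpolation=2);cv2.imwrite('pics/c9.png',t[:,:,::-1])
plan([K(.22,.11)],3.4)
```

```text
13.525 [0.71032103 0.12406929 0.16102056] [0.70983453 0.11844194 0.16      ] [0.06245928 0.06282914 0.38053136] 0.4015609712237528 [-0.29024494  0.02879713 -0.37194862]
3.4, -1.91, -0.24, 4.67, -0, -0, 0.2,
  # at [0.71  0.118 0.11 ]
```

View pics/c9.png

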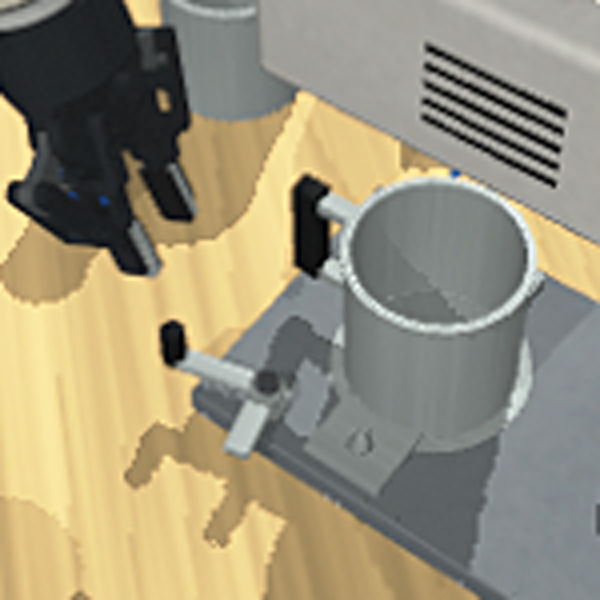

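Request:
move_arm(series=[3.4, -1.91, -0.24, 4.67, 0, 0, 0.2, 3.4, 0, 0, 0, 0, 0, 0])

```text
time: 13.82
tool_pos: [0.7059, 0.1137, 0.1044]
tcp_rot: [-0.899, -2.648, -0.152]
wrist_force: [-0.4, -0.1, -1.0]
width: 0.399
grip_force: 0.0
```

Run:
```python
from h import *
s=read_state();p=s['tool_pos'];r=R.from_rotvec(s['tcp_rot']);z=r.as_matrix()[:,2];print(p,s['wrist_force'])
print(proj('side',np.array([.7103,.1241,.161])+.019*z))
plan([K(.22,.062)],3.4)
```

```text
[0.70594045 0.11365608 0.10444935] [-0.39513492 -0.12737254 -0.95463255]
[281.74533594 280.93909028]
3.4, -1.5, 0.65, 3.97, -0.3, -0.5, -0.5,
  # at [0.71  0.118 0.062]
```

Request:
move_arm(series=[3.4, 0, 0, 0, 0, 0, 0, 3.4, 0, 0, 0, 0, 0, 0, 3.4, 0, 0, 0, 0, 0, 0])

```text
time: 14.2
tool_pos: [0.7111, 0.115, 0.1117]
tcp_rot: [-0.899, -2.661, -0.16]
wrist_force: [0.2, 0.2, 0.7]
width: 0.393
grip_force: 0.0
```

Run:
```python
from h import *
s=read_state();p=s['tool_pos'];print(p)
plan([K(.22,.062)],3.4)
```

```text
[0.71111119 0.115019   0.1116924 ]
3.4, -1.4, 0.19, 4.78, 0.2, 0.1, -0.2,
  # at [0.71  0.118 0.062]
```

Request:
move_arm(series=[3.4, -0.7, 0.15, 2.39, 0, 0, 0, 3.4, -0.7, 0.14, 2.39, 0, 0, 0, 3.4, 0, 0, 0, 0, 0, 0, 3.4, 0, 0, 0, 0, 0, 0, 3.4, 0, 0, 0, 0, 0, 0])

```text
time: 14.82
tool_pos: [0.7099, 0.1196, 0.0607]
tcp_rot: [-0.899, -2.66, -0.159]
wrist_force: [0.4, 0.2, -0.1]
width: 0.397
grip_force: 0.0
```

Run:
```python
from h import *
s=read_state();p=s['tool_pos'];print(p,s['wrist_force'],K(.22,.062)[0])
plan([K(q,.062) for q in np.arange(.22+.14,1.62,.138)],3.4,K(.22,.062))
```

```text
[0.70991244 0.11957942 0.06074571] [ 0.39235619  0.17477822 -0.07414127] [0.70983453 0.11844194 0.062     ]
3.4, 0.06, 0.88, 0.02, 2.7, -0, -7.5,
  # at [0.715 0.126 0.062]
3.4, 0.05, 0.87, 0.02, 2.7, 0, -7.5,
  # at [0.718 0.134 0.062]
3.4, 0.06, 0.86, 0.02, 2.8, 0, -7.4,
  # at [0.721 0.142 0.062]
3.4, 0.06, 0.87, 0.02, 2.7, 0, -7.4,
  # at [0.722 0.151 0.062]
3.4, 0.05, 0.87, 0.02, 2.7, -0, -7.5,
--
  # at [0.723 0.159 0.062]
3.4, 0.06, 0.86, 0.02, 2.7, -0, -7.4,
  # at [0.722 0.168 0.062]
3.4, 0.06, 0.87, 0.02, 2.7, -0, -7.4,
  # at [0.719 0.176 0.062]
3.4, 0.05, 0.87, 0.02, 2.7, -0, -7.4,
  # at [0.716 0.184 0.062]
3.4, 0.06, 0.86, 0.02, 2.7, -0, -7.5,
  # at [0.712 0.192 0.062]
3.4, 0.05, 0.87, 0.02, 2.7, -0, -7.4,
--
  # at [0.706 0.199 0.062]
```

Request:
move_arm(series=[3.4, 0.06, 0.88, 0.02, 2.7, 0, -7.5, 3.4, 0.05, 0.87, 0.02, 2.7, 0, -7.5, 3.4, 0.06, 0.86, 0.02, 2.8, 0, -7.4, 3.4, 0.06, 0.87, 0.02, 2.7, 0, -7.4, 3.4, 0.05, 0.87, 0.02, 2.7, 0, -7.5])

```text
time: 15.45
tool_pos: [0.7229, 0.1601, 0.0612]
tcp_rot: [0.063, -2.792, 0.013]
wrist_force: [-0.8, -1.5, 0.1]
width: 0.401
grip_force: 0.6
```

Request:
move_arm(series=[3.4, 0.06, 0.86, 0.02, 2.7, 0, -7.4, 3.4, 0.06, 0.87, 0.02, 2.7, 0, -7.4, 3.4, 0.05, 0.87, 0.02, 2.7, 0, -7.4, 3.4, 0, 0, 0, 0, 0, 0, 3.4, 0, 0, 0, 0, 0, 0])

```text
time: 16.08
tool_pos: [0.7163, 0.1853, 0.0607]
tcp_rot: [0.626, -2.729, 0.112]
wrist_force: [0.0, -1.4, -0.1]
width: 0.4
grip_force: 0.0
```

Run:
```python
from h import *
s=read_state();p=s['tool_pos'];print(s['time'],p,s['wrist_force'],s['q'])
u=ax(MY)
d=np.array(u)@(M(-62,-78,0)-p);print('q tool',np.arctan2(d[1],d[0]),np.linalg.norm(d))
plan([K(1.46,.062),K(1.57,.062)],3.4)
```

```text
16.075 [0.71625451 0.18528457 0.06073203] [ 0.01803511 -1.35251389 -0.08297787] [ 0.25028869  0.74307147  1.30018359 -0.06992738  1.44075294 -1.75069048]
q tool 1.3383345255867432 0.0635804024662102
3.4, 0.16, 0.76, -0.08, 2.7, 0, -7.6,
  # at [0.712 0.192 0.062]
3.4, 0.03, 0.69, 0.01, 2.2, 0, -5.9,
  # at [0.708 0.197 0.062]
```

Request:
move_arm(series=[3.4, 0.06, 0.8, 0, 2.7, 0, -7.6, 3.4, 0.03, 0.69, 0.01, 2.2, 0, -5.9, 3.4, 0, 0, 0, 0, 0, 0, 3.4, 0, 0.3, 0, 0, 0, 0, 3.4, 0, 0, 0, 0, 0, 0])

```text
time: 16.7
tool_pos: [0.7062, 0.1996, 0.0604]
tcp_rot: [0.966, -2.637, 0.171]
wrist_force: [1.0, -0.6, 0.5]
width: 0.395
grip_force: 0.4
```

Request:
move_arm(series=[3.4, 0, 0.3, 0, 0, 0, 0, 3.4, 0, 0, 0, 0, 0, 0, 3.4, 0, 0, 0, 0, 0, 0])

```text
time: 17.08
tool_pos: [0.7038, 0.2024, 0.0602]
tcp_rot: [0.968, -2.636, 0.172]
wrist_force: [2.0, -0.9, 0.7]
width: 0.396
grip_force: 0.6
```

Request:
move_arm(series=[3.4, 0, 0.3, 0, 0, 0, 0, 3.4, 0, 0, 0, 0, 0, 0, 3.4, 0, 0, 0, 0, 0, 0])

```text
time: 17.45
tool_pos: [0.7013, 0.2049, 0.06]
tcp_rot: [0.968, -2.635, 0.171]
wrist_force: [0.3, 0.3, -0.7]
width: 0.397
grip_force: 0.0
```

Request:
move_arm(series=[3.4, 0, 0.3, 0, 0, 0, 0, 3.4, 0, 0, 0, 0, 0, 0, 3.4, 0, 0, 0, 0, 0, 0])

```text
time: 17.82
tool_pos: [0.701, 0.2052, 0.06]
tcp_rot: [0.969, -2.637, 0.176]
wrist_force: [4.5, -3.8, -1.1]
width: 0.398
grip_force: 3.1
```

Request:
move_arm(series=[3.4, 0, 0.2, 0, 0, 0, 0, 3.4, 0, 0, 0, 0, 0, 0, 3.4, 0, 0, 0, 0, 0, 0])

```text
time: 18.2
tool_pos: [0.7008, 0.2054, 0.06]
tcp_rot: [0.969, -2.638, 0.179]
wrist_force: [7.2, -8.3, -2.3]
width: 0.396
grip_force: 5.2
```

Request:
move_arm(series=[3.4, 0, -0.6, 0, 0, 0, 0, 3.4, 0, -0.6, 0, 0, 0, 0, 3.4, 0, 0, 0, 0, 0, 0, 3.4, 0, 0, 0, 0, 0, 0])

```text
time: 18.7
tool_pos: [0.7061, 0.1997, 0.0601]
tcp_rot: [0.969, -2.635, 0.171]
wrist_force: [0.1, 0.2, -0.2]
width: 0.398
grip_force: 0.0
```

Request:
move_arm(series=[3.4, 0, 0, -1.5, 0, 0, 0, 3.4, 0, 0, -3, 0, 0, 0, 3.4, 0, 0, -5, 0, 0, 0, 3.4, 0, 0, -5, 0, 0, 0, 3.4, 0, 0, 0, 0, 0, 0])

```text
time: 19.32
tool_pos: [0.7477, 0.2339, 0.2047]
tcp_rot: [0.973, -2.648, 0.173]
wrist_force: [1.1, 0.2, 0.3]
width: 0.396
grip_force: 0.0
```

Run:
```python
from h import *
s=read_state();print(s['time'],s['tool_pos'],s['wrist_force'])
b=snap('side','s10.png')
g=b.max(2); m=(g<45).astype('uint8')
pk=proj('side',M(-62,-138,59.5));print('home knob px',pk, 'q=1.5',proj('side',M(-62-60*np.cos(1.5),-78-60*np.sin(1.5),59.5)))
print('old knob',proj('side',K(.22,.0595,0)[0]))
n,l,st,c=cv2.connectedComponentsWithStats(m[270:350,250:350])
for i in range(1,n):
    if st[i][4]>5: print(st[i]+np.array([250,270,0,0,0]),c[i]+[250,270])
g=cv2.cvtColor(b,cv2.COLOR_RGB2GRAY)
print(g[326:337,323:337]); print('pot rim px predicted',proj('side',SEAT+[0,0,.105]))
# toe region vs predicted toe points
for x in(-40,-25,-17): print(x,proj('side',M(x,-78,37)), b[tuple(proj('side',M(x,-78,37)).round().astype(int)[::-1])])
```

```text
19.325 [0.7477434  0.23393244 0.20471715] [1.0949063  0.23685504 0.26786239]
home knob px [289.22936991 329.09504858] q=1.5 [287.77728509 328.02908089]
old knob [282.78357426 301.51603084]
[250 270  29  52 600] [259.07       295.16166667]
[314 270   8  19 124] [317.16935484 278.79032258]
[281 305   3   8  13] [282.         308.38461538]
[287 328   6  11  55] [289.52727273 332.63636364]
[[125 115 139 147 147 145 143 144 143 144 144 145 145 145]
 [110 136 146 148 147 155 134 142 153 122 142 143 143 145]
 [114 143 144 145 149 123 138 155 117 118 143 144 142 141]
 [135 145 147 143 121 113 152 166 121 100 149 143 142 143]
 [139 141 144 134 116 127 154 158 139  97 136 146 142 140]
 [141 139 141 121 115 140 151 154 135  94 124 146 145 144]
 [136 139 141 140 128 141 151 149 132  92 143 146 147 144]
 [137 136 137 141 139 131 145 118 128 147 145 140 145 144]
 [139 139 136 137 140 140 139 141 143 146 145 143 141 142]
 [145 140 139 138 135 137 139 138 138 139 143 144 145 143]
 [141 144 144 140 138 136 136 139 138 137 139 140 143 145]]
pot rim px predicted [349.25886509 282.79896216]
-40 [314.09887983 320.89721679] [139 145 142]
-25 [319.38699835 324.27672009] [138 145 143]
-17 [322.2405389  326.09770547] [145 153 149]
```

```bash
python3 -c "
from workcell import *
print(finish_job())"
```

```text
the job is handed in; nothing more can be done
None
```

The lugged pot is seated flat on the mixer base plate with its handle to the front. The side clamp was swung home until it hit its stop. The job was handed in at about 19 s of the 67 s allowed, and no verdict came back.

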